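# Tighten the proof press by four clicks

## Robot

A 6-joint arm with a two-finger parallel gripper is mounted at the origin on the work surface. World frame = base frame: x ahead of the robot, y to its left, z up, the work surface at z = 0. Lengths are in mm, angles in rad, forces in N, time in s.
With the tool pointing down it reaches from about 300 to 775 mm from the base axis. Payload 14.6 kg.
Tool frame: the origin (TCP) lies midway between the tips of the shut fingers; the grasp point (between the pads) lies 19 mm behind it (r.tcp_to_grasp is the z of the grasp point in the tool frame, in mm); z points along the fingers, y is the line along which they close (so a half turn about z gives the same grasp; the last joint's range is limited). The gripper opens to 85 mm and grips with 20 to 120 N. Pads are 22 mm wide; open, the fingers measure 114 mm over their backs; the gripper's body (76 mm by 85 mm) begins 54 mm behind the grasp point. The pads swing forward as they close: fully open they stand 13 mm farther back than shut.
Start: joints at [-1.256, 0.3, 1.521, -0, 1.321, -0.067], TCP at [204.918, -510.39, 231.281] pointing down, gripper open.
Joint ranges: [-3.03, 3.03], [-0.79, 2.21], [0.23, 2.52], [-1.04, 4.18], [0, 3.07], [-2.55, 2.55]. Speed limits (rad/s): [2.22, 2.22, 2.57, 3.14, 3.14, 3.14].

## Interface

Orientations are given as a unit quaternion [x, y, z, w].
In Python, from plant import r gives the robot as it stands.
- The arm moves only by the tool drive_tool, never from a script. Its argument "rows" is text: rows parted by semicolons, each of 7 numbers parted by spaces: the shift along the tool's x, y, z in cm, then the turn, a rotation vector about the tool's x, y, z in degrees, then the closure, from -1 (fully open) to 1 (shut). In form: dx dy dz wx wy wz claw; .... A call has 1 to 5 rows; each row is the pose to reach, as a shift and turn from the pose commanded when the call began, along the tool's axes at that moment; what a row does not reach only later rows make up. A row lasts 1/12 s, in which the tool goes at most 41.7 mm and 7.16 degrees, less where a joint would pass 70% of its speed; a pose out of reach is approached as far as the arm can. A call with a gripper value outside its range is refused whole. The fingers move at their own pace and stop on an object; "grip_force" is the grip in N (left out, the last holds). Time passes only in rows, so rows that repeat a pose let the fingers close. It gives the time, the measured TCP pose, the force, the opening and the grip force at its end, in the units of the state.
- r.observe(): the state, without advancing time (a new reading comes with each control period).
- r.snapshot(name): name is "scene" or "side" or "wrist"; returns a dict with "img" (480x640x3 uint8, red, green, blue), "intrinsics" (3x3 intrinsics, pixels), "view" (4x4, takes a point from world to camera coordinates); the wrist camera has in their place "mount" (4x4, takes a point from camera to tool coordinates, whose origin is the TCP and whose axes are the flange's). Camera axes: x right, y down, z forward; pixel columns grow to the right and rows downward; lengths in mm; the calibration is good to about 2 mm. A picture is of the moment at which its call begins: read the wrist's pose just before it. There is no depth.
- r.job_done(): hands the job in; it is judged then, once.
Trained networks look in a picture, given as the dict that the camera call returned (one of the last four; its "shot" number tells which), for a name from the list of things; names that differ only in an ending like _2 or _b are one class to them, and where a whole thing is asked for, a point or a joint stands for the part that bears it (a point fixed in the world has none). Each returns a list of dicts, best first, with "p" (0 to 1); they miss things now and then, are a little off and sometimes report something else, mostly with a low value. They report only what shows in the picture. A call takes as long as a camera call.
- r.silhouettes(picture, thing): "pixels" (480x640 bool, what is visible of it) and "extent" ([left, top, right, bottom] in pixels, round what is visible of it).
- r.place_of(picture, thing): "xy" ([column, row] in pixels: a listed point, or the origin of a listed thing).
The state is a dict: "clock": time; "joints": joint angles; "dq": joint speeds; "tau": joint torques, N m; "position": TCP position; "tool_rot": TCP orientation; "force": force on the tool from outside, world axes, zero at the start; "torque": the same for the moment, N m; "finger_gap": opening from 0.0 (shut) to 1.0 (fully open); "gripper_force": force on a finger pad.
Only numpy, scipy, OpenCV 4.12 (cv2) and the standard library are available. Lean on these libraries where they do the work, as an engineer would, in place of code of your own. Each camera call takes 0.05 s, during which the arm holds its last target. There are 200 camera calls.

## Task

The proof press prints too light at its left end (left as seen from the robot, facing the press). Push the finger peg of the left pressure dial round with a fingertip, clockwise seen from above, until the dial has moved on exactly four clicks from where it stands, never going on to a fifth. Push gently and do not grip the dial; leave the right dial and the things lying about as they are, and finish with the hand clear.

Things in the scene. Friction and masses are not known exactly. Their poses are not given: they have to be found in the camera images.
- press: grey bench-top proof press fixed to the table; origin mid-underside; turned at most 0.3 rad. Two end plates (180 x 40 mm, 190 mm high) at its y = +150 mm (left) and -150 mm (right), each with a pressure dial centred on top; between them rollers along y, all under 180 mm; a bed 500 x 240 mm along x, top at 70 mm; outside the right end a crank with four black balls, up to 215 mm high.
- left_dial: steel disc 96 mm across, 12 mm thick, flat on top of the left end of the press, with a knurled rim and a black finger peg that turn with it. Origin on the turning axis at the disc's underside, 220 mm above the table, z up. A hub screw in its middle stands 4 mm above the disc, else only the peg. The fixed base below is 112 mm across, top 218 mm above the table, with 16 ticks.
- left_peg (a point): top of the left dial's upright black finger peg: round, 12 mm thick with a 14 mm ball end, standing 32 mm above the disc (its top 264 mm above the table), its centre line 40 mm from the dial's axis
- left_click (a joint): angle of the left dial, rad; grows as it turns clockwise seen from above (tightening). It rests at every multiple of 0.3927 rad (16 clicks a turn); it starts at rest at 0, the peg bearing varying; end stops at -0.9 and 3.6. Some 3 to 5 N on the peg turn it out of a rest; just past half-way to the next it lets go, snaps forward by itself into that rest and stays; let go before half-way, it springs back.
- right_dial: steel disc 96 mm across, 12 mm thick, flat on top of the right end of the press, with a knurled rim and a black finger peg that turn with it. Origin on the turning axis at the disc's underside, 220 mm above the table, z up. A hub screw in its middle stands 4 mm above the disc, else only the peg. The fixed base below is 112 mm across, top 218 mm above the table, with 16 ticks.
- right_peg (a point): top of the right dial's upright black finger peg: round, 12 mm thick with a 14 mm ball end, standing 32 mm above the disc (its top 264 mm above the table), its centre line 40 mm from the dial's axis; to be left alone
- block: loose carved wooden printing block, 90 x 110 x 20 mm, lying on the near half of the press bed; origin at the centre of its underside; to be left alone
- ink_can: loose closed ink can, 76 mm across, 65 mm high, standing on the table to the left of the press; origin at the centre of its underside; to be left alone
- brayer: loose hand roller with wooden handle, about 230 mm long, 110 mm wide, 40 mm high, lying on the table to the right of the press; origin on the table under the middle of its roller; to be left alone
- ink_knife: loose spatula lying on the table beyond the ink can; to be left alone

How it is judged (in metres and radians):
On the way, in this order (a step that is already met when the one before it is completed fails the run):
1. a fingertip pushes the left dial (contact force between the fingers and left_dial above 0.5 N), for 0.05 s.
2. the left dial has gone on four clicks clockwise (value of joint left_click between 1.453 and 1.689 rad), for 0.1 s.
At the end, for the whole second after the job is handed in: the left dial rests four clicks (90 degrees) clockwise of its start, within 0.3 of a click; the right dial's peg is within 4 mm of its start, and block, can, brayer and knife within 20 mm of theirs (all of step 2 and velocity of joint left_click between -0.05 and 0.05 rad/s and distance of right_peg from where it was at the start of the episode below 0.004 m and distance of each of block, ink_can, brayer, ink_knife from where it was at the start of the episode below 0.02 m); the robot touches nothing.
It fails at once if the left dial goes past the fourth click towards a fifth (more than 4.6 clicks) (value of joint left_click above 1.806 rad).
It fails at once if the left dial is gripped or forced (over 20 N) (contact force between the fingers and left_dial above 20 N).
It fails at once if the right dial is turned (distance of right_peg from where it was at the start of the episode above 0.008 m).
It fails at once if the block, can, brayer or knife is moved or lifted (over 20 mm) (distance of any of block, ink_can, brayer, ink_knife from where it was at the start of the episode above 0.02 m).
It also fails if it takes over 64 s, if anything falls off the work surface, if the arm or the gripper's body presses on something with over 40 N, if the wrist force passes 120 N, or if a joint passes its speed limit or range.

## Working session

There is one attempt and no reset: what is moved stays moved. The work goes in short steps, Python scripts to look and compute and a tool call to move; the robot and the scene stay as the last step left them, time stands still between calls to the robot, and variables do not carry over. Pictures are saved under pics/ and viewed, at most 10 in all, crops included, and the job is handed in when it is done.

Besides the shell and the picture viewer there is one more tool, called by a JSON object that holds its "fn" and its "kwargs", one argument or row to a line. drive_tool: Moves the arm, as the interface text tells. Its arguments: {"type":"object","properties":{"rows":{"type":"string"},"grip_force":{"type":"number"}},"required":["rows"]}

```bash
mkdir -p pics; cat > h.py <<'E'
import numpy as np, cv2
from plant import r
def ray(s,uv):
    K=np.array(s["intrinsics"]);V=np.array(s["view"])
    d=np.linalg.solve(K,[uv[0],uv[1],1.]);R=V[:3,:3]
    return -R.T@V[:3,3], R.T@d
def atz(s,uv,z):
    o,d=ray(s,uv);return o+d*(z-o[2])/d[2]
E
python3 - <<'E'
from h import *
o=r.observe();print(o["position"],o["tool_rot"],o["force"],o["finger_gap"])
ims=[]
for n in("scene","side"):
    s=r.snapshot(n);ims.append(s["img"])
    print(n,np.array(s["view"]).round(2).tolist())
    for t,z in(("left_dial",220),("left_peg",264),("right_dial",220),("right_peg",264),("press",0)):
        for q in r.place_of(s,t)[:2]: print(n,t,round(q["p"],2),np.round(q["xy"],1),atz(s,q["xy"],z).round(1))
    cv2.imwrite(f"pics/{n}0.png",s["img"][:,:,::-1])
E
```

```text
[ 204.83151647 -510.17819888  230.72021971] [ 9.81836260e-01  1.89729339e-01 -7.84286921e-05 -5.75149303e-04] [-0.05554378 -0.3526221  -0.52390254] 1.0008851231601785
scene [[0.6, 0.8, -0.02, -321.47], [0.61, -0.47, -0.64, -219.02], [-0.52, 0.38, -0.77, 1713.27], [0.0, 0.0, 0.0, 1.0]]
scene left_dial 0.58 [397.3 190.7] [566.4 201.8 220. ]
scene left_peg 0.77 [381.7 173.7] [530.6 178.6 264. ]
scene right_dial 0.79 [285.  242.7] [ 532.3 -108.8  220. ]
scene right_peg 0.91 [265.1 233.1] [ 514.5 -145.7  264. ]
scene press 0.62 [339.4 269.9] [541.8  42.    0. ]
scene press 0.47 [393.5 189.2] [405. 358.   0.]
side [[-1.0, -0.07, 0.01, 577.58], [-0.04, 0.46, -0.89, 183.71], [0.06, -0.88, -0.46, 1098.85], [0.0, 0.0, 0.0, 1.0]]
side left_peg 0.61 [339.8 238.3] [532.  179.6 264. ]
side right_dial 0.92 [348.3 196.3] [ 519.6 -124.7  220. ]
side right_peg 0.74 [352.2 176.7] [ 511.9 -146.8  264. ]
```

View pics/scene0.png

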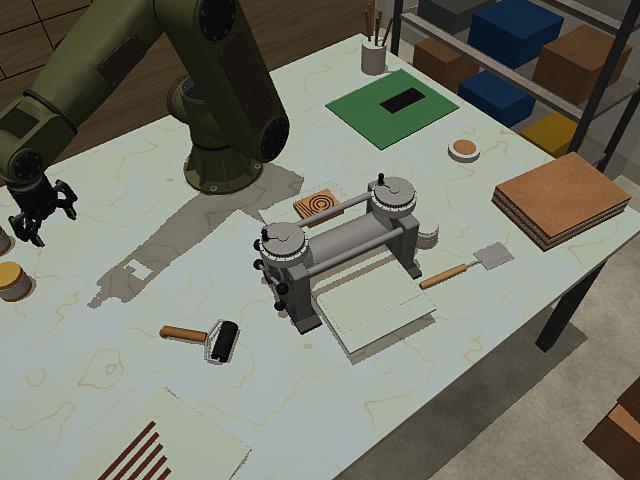

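View pics/side0.png

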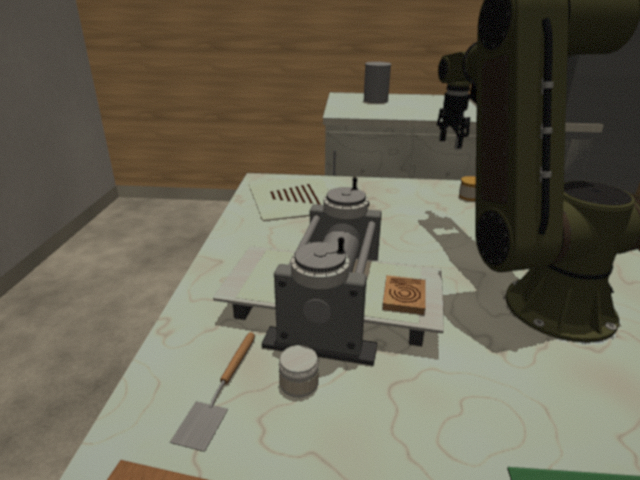

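The scene shows the left dial at about (393,193), with its peg top at (381,176). The right dial is at (285,240). I'll lift the arm, swing over the press, and look from above.

```bash
cat >> h.py <<'E'
from scipy.spatial.transform import Rotation as Ro
def to(x,y,z,yaw):
    o=r.observe();R=Ro.from_quat(o["tool_rot"]);p=np.array(o["position"])
    T=Ro.from_euler('z',yaw,degrees=True)*Ro.from_quat([1,0,0,0])
    print("pos",p.round(1),"yaw",np.degrees(np.arctan2(*R.as_matrix()[1::-1,0])).round(1),"F",np.round(o["force"],1),"t",round(o["clock"],2))
    print("  shift cm",(R.inv().apply(np.array([x,y,z])-p)/10).round(2),"rot deg",np.degrees((R.inv()*T).as_rotvec()).round(1))
E
python3 - <<'E'
from h import *
to(280,-330,380,60);to(480,130,400,113)
s=r.snapshot("wrist");print(np.array(s["mount"]).round(2).tolist())
E
```

```text
pos [ 204.9 -510.4  231.3] yaw 21.9 F [ 0.2 -0.3  0.3] t 0.6
  shift cm [ 13.69 -13.94 -14.87] rot deg [ -0.    0.  -38.1]
pos [ 204.9 -510.4  231.3] yaw 21.9 F [ 0.2 -0.3  0.3] t 0.6
  shift cm [ 49.39 -49.18 -16.87] rot deg [ -0.    0.  -91.1]
[[-0.0, -0.96, -0.29, 75.46], [1.0, -0.0, 0.0, 0.58], [-0.0, -0.29, 0.96, -143.13], [0.0, 0.0, 0.0, 1.0]]
```

{"fn": "drive_tool", "kwargs": {
  "rows": "0 0 -3 0 0 -6 1;0 0 -6 0 0 -12 1;0 0 -9 0 0 -18 1;0 0 -12 0 0 -24 1;0 0 -15 0 0 -30 1"
}}

```text
clock: 1.07
position: [204.8, -510.1, 382.9]
tool_rot: [0.898, 0.44, -0.0, 0.0]
force: [0.3, -0.3, -0.7]
finger_gap: 0.301
gripper_force: 0.0
```

```bash
python3 - <<'E'
from h import *
to(480,130,400,113)
E
```

```text
pos [ 204.8 -510.1  382.9] yaw 52.2 F [ 0.3 -0.3 -0.7] t 1.07
  shift cm [ 67.43 -17.52  -1.72] rot deg [  0.    0.  -60.8]
```

{"fn": "drive_tool", "kwargs": {
  "rows": "3.8 -1 0 0 0 -4 1;7.6 -2 0 0 0 -8 1;11.4 -3 0 0 0 -12 1;15.2 -4 0 0 0 -16 1;19 -5 0 0 0 -20 1"
}}

```text
clock: 1.48
position: [283.1, -328.3, 381.3]
tool_rot: [0.809, 0.588, 0.0, 0.0]
force: [0.4, 0.4, 1.0]
finger_gap: -0.005
gripper_force: 0.0
```

```bash
python3 - <<'E'
from h import *
to(545,185,400,113)
E
```

```text
pos [ 283.1 -328.3  381.3] yaw 72.0 F [0.4 0.4 1. ] t 1.48
  shift cm [56.9   9.1  -1.87] rot deg [  0.   0. -41.]
```

{"fn": "drive_tool", "kwargs": {
  "rows": "3.8 0.6 -0.1 0 0 -3 1;7.6 1.2 -0.2 0 0 -6 1;11.4 1.8 -0.3 0 0 -9 1;15.2 2.4 -0.5 0 0 -12 1;19 3 -0.6 0 0 -14 1"
}}

```text
clock: 1.9
position: [370.8, -157.0, 387.7]
tool_rot: [0.731, 0.682, 0.0, 0.0]
force: [0.6, -0.9, 0.1]
finger_gap: 0.001
gripper_force: 0.0
```

{"fn": "drive_tool", "kwargs": {
  "rows": "3.5 1.5 -0.1 0 0 -3 1;7 3 -0.2 0 0 -6 1;10.5 4.5 -0.3 0 0 -9 1;14 6 -0.5 0 0 -12 1;17.5 7.5 -0.6 0 0 -14 1"
}}

```text
clock: 2.32
position: [458.3, 12.4, 393.7]
tool_rot: [0.642, 0.766, 0.0, 0.0]
force: [1.3, -0.5, 0.6]
finger_gap: 0.004
gripper_force: 0.0
```

```bash
python3 - <<'E'
from h import *
to(545,185,400,113)
E
```

```text
pos [458.3  12.4 393.7] yaw 100.1 F [ 1.3 -0.5  0.6] t 2.32
  shift cm [15.48 11.55 -0.63] rot deg [  0.    0.  -12.9]
```

{"fn": "drive_tool", "kwargs": {
  "rows": "3.1 2.3 -0.1 0 0 -3 1;6.2 4.6 -0.2 0 0 -6 1;9.3 6.9 -0.3 0 0 -9 1;12.4 9.2 -0.5 0 0 -12 1;15.5 11.5 -0.6 0 0 -13 1"
}}

```text
clock: 2.73
position: [545.0, 184.8, 399.5]
tool_rot: [0.551, 0.834, 0.0, 0.0]
force: [0.7, -1.1, 0.6]
finger_gap: -0.0
gripper_force: 0.0
```

```bash
cat >> h.py <<'E'
def wrist():
    o=r.observe();s=r.snapshot("wrist")
    T=np.eye(4);T[:3,:3]=Ro.from_quat(o["tool_rot"]).as_matrix();T[:3,3]=o["position"]
    s["view"]=np.linalg.inv(T@np.array(s["mount"]));return s
E
cat > m.py <<'E'
from h import *
import sys
s=wrist();im=s["img"].copy()
for t,z in(("left_dial",220),("left_peg",264)):
    for q in r.place_of(s,t)[:2]:
        print(t,round(q["p"],2),np.round(q["xy"],1),atz(s,q["xy"],z).round(1));cv2.circle(im,tuple(int(v) for v in q["xy"]),3,(255,0,0),-1)
for q in r.silhouettes(s,"left_dial")[:1]:
    print(q["p"],q["extent"])
    c,_=cv2.findContours(q["pixels"].astype(np.uint8),0,1);cv2.drawContours(im,c,-1,(0,255,0),1)
cv2.imwrite(f"pics/{sys.argv[1]}.png",im[:,:,::-1])
to(545,185,400,113)
E
python3 m.py w1
```

```text
left_dial 0.89 [346.9 220.9] [568.9 185.7 220. ]
left_peg 0.68 [299.3 231.4] [532.5 173.8 264. ]
0.77 [286.9, 164.4, 407.0, 280.3]
pos [544.7 183.3 398.5] yaw 112.9 F [ 0.1 -0.6  1.1] t 2.93
  shift cm [ 0.14  0.1  -0.15] rot deg [-0.1 -0.  -0.1]
```

View pics/w1.png

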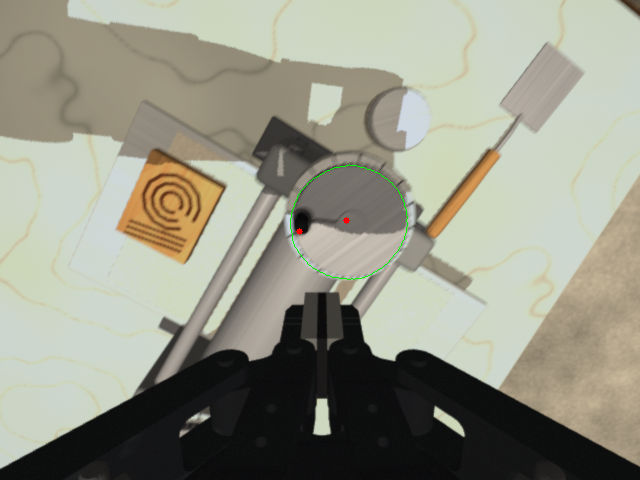

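```bash
cat > fit.py <<'E'
from h import *
from scipy.optimize import least_squares
import sys
s=wrist();im=s["img"];K=np.array(s["intrinsics"]);V=s["view"]
def pr(P):
    c=V[:3,:3]@np.array(P).T+V[:3,3:4];u=K@c;return (u[:2]/u[2]).T
q=r.silhouettes(s,"left_dial")[0]
c=max(cv2.findContours(q["pixels"].astype(np.uint8),0,1)[0],key=cv2.contourArea)[:,0,:]
W=np.array([atz(s,p,232)[:2] for p in c])
f=least_squares(lambda x:np.hypot(*(W-x[:2]).T)-x[2],[565,185,48],loss="soft_l1")
print("disc c,r",f.x.round(1))
t=[q for q in r.place_of(s,"left_peg")]
for q in t[:2]:print("peg",round(q["p"],2),np.round(q["xy"],1),atz(s,q["xy"],264).round(1))
cx,cy=f.x[:2]
dark=(im.max(2)<50);u0=pr([[cx,cy,232]])[0].astype(int)
m=np.zeros_like(dark);m[u0[1]-70:u0[1]+66,u0[0]-70:u0[0]+70]=dark[u0[1]-70:u0[1]+66,u0[0]-70:u0[0]+70]
n,l,st,ce=cv2.connectedComponentsWithStats(m.astype(np.uint8));
# model peg mask by bearing: match silhouette of shaft + ball
best=[]
for a in range(0,360,2):
    px,py=cx+40*np.cos(np.radians(a)),cy+40*np.sin(np.radians(a));P=[]
    for z,rr in((232,6),(250,6),(253,6.5),(257,7),(261,6)):
        P+=[[px+rr*np.cos(b),py+rr*np.sin(b),z] for b in np.linspace(0,6.3,16)]
    h=cv2.convexHull(pr(P).round().astype(np.int32));k=np.zeros(m.shape,np.uint8);cv2.fillConvexPoly(k,h,1)
    best.append(((k&m).sum()/(k|m).sum(),a,h))
b=max(best,key=lambda v:v[0]);print("peg bearing",b[1],"iou",round(b[0],2))
o=im.copy();cv2.drawContours(o,[b[2]],-1,(255,0,0),1)
e=pr([[cx+48*np.cos(a),cy+48*np.sin(a),232] for a in np.linspace(0,6.3,60)]).round().astype(np.int32);cv2.polylines(o,[e],True,(0,255,0),1)
o=o[max(0,u0[1]-90):u0[1]+90,max(0,u0[0]-120):u0[0]+120]
cv2.imwrite(f"pics/{sys.argv[1]}.png",cv2.resize(o,None,fx=3,fy=3)[:,:,::-1])
E
python3 fit.py f1
```

```text
disc c,r [569.3 185.8  48.4]
peg 0.63 [302.9 227.9] [533.2 176.  264. ]
peg bearing 196 iou 0.63
```

View pics/f1.png

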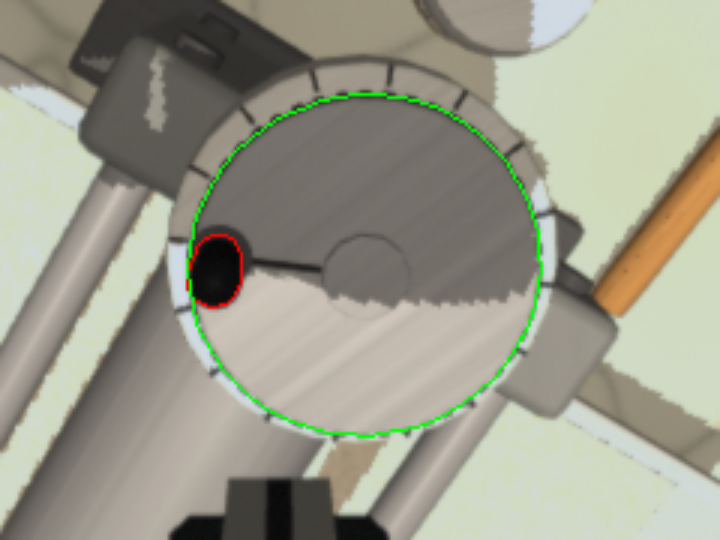

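The view shows the disc ringed at centre (569,186). The peg is on its near side at bearing 196° and needs to move clockwise to 106°. I'll go in behind the peg with the fingers shut.

```bash
python3 - <<'E'
from h import *
to(539.6,144,300,106)
E
```

```text
pos [544.3 181.8 399.8] yaw 112.8 F [-0.8  0.1 -0.4] t 3.08
  shift cm [-3.3  -1.91  9.98] rot deg [0.  0.  6.8]
```

{"fn": "drive_tool", "kwargs": {
  "rows": "-1.1 -0.6 1.5 0 0 2 1;-2.2 -1.2 3.5 0 0 4 1;-3.3 -1.9 5.5 0 0 6.8 1;-3.3 -1.9 8 0 0 6.8 1;-3.3 -1.9 10 0 0 6.8 1"
}}

```text
clock: 3.5
position: [539.4, 143.2, 298.6]
tool_rot: [0.602, 0.798, 0.0, 0.0]
force: [1.7, 0.3, -0.3]
finger_gap: -0.0
gripper_force: 0.0
```

```bash
python3 fit.py f2; python3 - <<'E'
from h import *
to(539.6,144,242,106)
E
```

```text
disc c,r [569.3 185.8  47.8]
peg 0.97 [321.7 211.6] [531.  175.4 264. ]
peg bearing 196 iou 0.34
pos [539.5 144.1 299.4] yaw 106.0 F [-1.   0.9  1.8] t 3.65
  shift cm [-0.01  0.01  5.74] rot deg [-0.1 -0.   0. ]
```

View pics/f2.png

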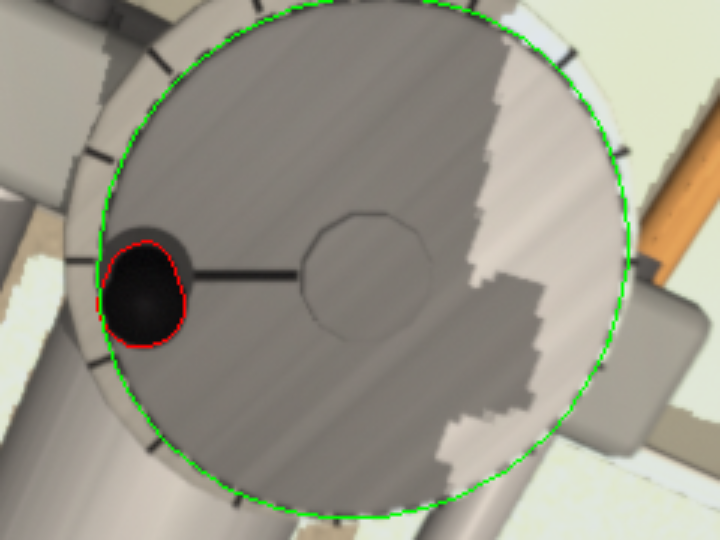

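The fit agrees with the close view. Next I'll go down and move up behind the peg.

{"fn": "drive_tool", "kwargs": {
  "rows": "0 0 1.5 0 0 0 1;0 0 3 0 0 0 1;0 0 4.5 0 0 0 1;0 0 5.7 0 0 0 1;0 0 5.7 0 0 0 1"
}}

```text
clock: 4.07
position: [539.8, 144.6, 242.1]
tool_rot: [0.601, 0.799, -0.0, -0.0]
force: [1.3, -0.4, -0.2]
finger_gap: 0.004
gripper_force: 0.0
```

{"fn": "drive_tool", "kwargs": {
  "rows": "0.4 0 0 0 0 0 1;0.8 0 0 0 0 0 1;1.1 0 0 0 0 0 1;1.4 0 0 0 0 0 1;1.4 0 0 0 0 0 1"
}}

```text
clock: 4.48
position: [536.1, 158.9, 243.1]
tool_rot: [0.601, 0.799, 0.0, 0.0]
force: [0.4, -0.5, -0.1]
finger_gap: -0.003
gripper_force: 0.5
```

```bash
python3 - <<'E'
from h import *
to(535.8,157.5,242,106)
s=r.snapshot("wrist");cv2.imwrite("pics/c1.png",s["img"][:,:,::-1])
E
```

```text
pos [536.1 158.9 243.1] yaw 106.1 F [ 0.4 -0.5 -0.1] t 4.48
  shift cm [-0.13 -0.07  0.11] rot deg [0.1 0.  0.1]
```

View pics/c1.png

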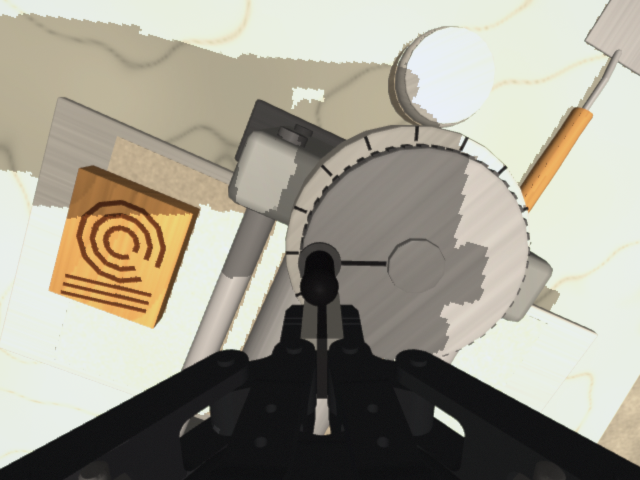

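The peg at (320,285) sits squarely in front of the fingertips. I'll push along the arc.

{"fn": "drive_tool", "kwargs": {
  "rows": "0.21 -0.09 0 0 0 3 1;0.43 -0.17 0 0 0 6 1;0.65 -0.23 0 0 0 9 1;0.87 -0.29 0 0 0 12 1;1.1 -0.33 0 0 0 15 1"
}}

```text
clock: 4.95
position: [530.0, 167.9, 242.6]
tool_rot: [0.701, 0.713, 0.0, 0.0]
force: [0.2, -0.4, 1.0]
finger_gap: -0.001
gripper_force: 0.5
```

```bash
cat > chk.py <<'E'
from h import *
C=np.array([569.3,185.8])
s=wrist();o=r.observe();p=np.array(o["position"]);R=Ro.from_quat(o["tool_rot"]).as_matrix()
yaw=np.degrees(np.arctan2(R[1,0],R[0,0]));c=R.T@(np.append(C,p[2])-p)
print("phi",(106-yaw).round(1),"centre in tool",c.round(1),"z",p[2].round(1),"F tool",(R.T@np.array(o["force"])).round(1),"t",round(o["clock"],2))
# dial mark: dark line radius 16..30 on disc top
K=np.array(s["intrinsics"]);V=s["view"];g=cv2.cvtColor(s["img"],cv2.COLOR_RGB2GRAY).astype(np.float32)
a=np.radians(np.arange(60,240,.5));rr=np.arange(17,29,1.)
P=np.stack([C[0]+np.outer(np.cos(a),rr),C[1]+np.outer(np.sin(a),rr),np.full((len(a),len(rr)),232.)],-1).reshape(-1,3)
u=(V[:3,:3]@P.T+V[:3,3:4]);u=K@u;u=(u[:2]/u[2]).reshape(2,len(a),len(rr)).astype(np.float32)
v=cv2.remap(g,u[0],u[1],1);L=np.median(v,1)
d=np.minimum(np.roll(L,8),np.roll(L,-8))-L;k=int(np.argmax(d[10:-10]))+10
print("mark bearing",np.degrees(a[k]).round(1),"clicks",((196-np.degrees(a[k]))/22.5).round(2),"contrast",d[k].round(0))
for q in r.place_of(s,"left_peg")[:1]:
    w=atz(s,q["xy"],264)[:2]-C;b=np.degrees(np.arctan2(w[1],w[0]))%360
    print("peg",round(q["p"],2),"clicks",((196-b)/22.5).round(2),"rad",np.hypot(*w).round(1))
E
python3 chk.py
```

```text
phi 15.3 centre in tool [17.  39.8  0. ] z 242.5 F tool [ 0.5 -0.3  0.4] t 5.0
mark bearing 181.5 clicks 0.64 contrast 95.0
peg 0.9 clicks 0.69 rad 40.6
```

{"fn": "drive_tool", "kwargs": {
  "rows": "0 0 0 0 0 0 1;0 0 0 0 0 0 1"
}}

```text
clock: 5.22
position: [529.9, 168.0, 242.3]
tool_rot: [0.7, 0.714, -0.0, -0.0]
force: [1.0, -0.3, 0.0]
finger_gap: 0.0
gripper_force: 0.0
```

```bash
python3 chk.py
```

```text
phi 14.9 centre in tool [17.  39.8 -0. ] z 242.3 F tool [-0.3 -1.  -0.2] t 5.27
mark bearing 174.5 clicks 0.96 contrast 93.0
peg 0.72 clicks 0.98 rad 38.6
```

It snapped on to click 1. On to the next.

{"fn": "drive_tool", "kwargs": {
  "rows": "0.21 -0.09 0 0 0 3 1;0.43 -0.17 0 0 0 6 1;0.65 -0.23 0 0 0 9 1;0.87 -0.29 0 0 0 12 1;1.1 -0.33 0 0 0 15 1"
}}

```text
clock: 5.73
position: [526.4, 178.4, 242.2]
tool_rot: [0.788, 0.615, -0.0, 0.0]
force: [0.5, -6.6, 0.5]
finger_gap: -0.002
gripper_force: 3.4
```

{"fn": "drive_tool", "kwargs": {
  "rows": "0.21 -0.09 0 0 0 3 1;0.43 -0.17 0 0 0 6 1;0.5 -0.19 0 0 0 7 1;0.5 -0.19 0 0 0 7 1;0.5 -0.19 0 0 0 7 1"
}}

```text
clock: 6.15
position: [525.7, 184.3, 242.3]
tool_rot: [0.823, 0.568, 0.0, -0.0]
force: [-0.2, -0.5, 0.1]
finger_gap: 0.001
gripper_force: 0.0
```

```bash
python3 chk.py
```

```text
phi 36.8 centre in tool [16.9 40.2  0. ] z 242.3 F tool [ 0.1 -0.9 -0.7] t 6.2
mark bearing 152.0 clicks 1.96 contrast 93.0
peg 0.79 clicks 1.96 rad 38.3
```

Click 2. The third click goes the same way (φ 37 to 60).

{"fn": "drive_tool", "kwargs": {
  "rows": "0.21 -0.09 0 0 0 3 1;0.43 -0.17 0 0 0 6 1;0.65 -0.23 0 0 0 9 1;0.87 -0.29 0 0 0 12 1;1.1 -0.33 0 0 0 15 1"
}}

```text
clock: 6.67
position: [526.4, 195.2, 242.2]
tool_rot: [0.891, 0.454, -0.001, 0.0]
force: [-2.9, -5.9, 1.2]
finger_gap: 0.001
gripper_force: 3.4
```

{"fn": "drive_tool", "kwargs": {
  "rows": "0.21 -0.09 0 0 0 3 1;0.43 -0.17 0 0 0 6 1;0.53 -0.2 0 0 0 7.5 1;0.53 -0.2 0 0 0 7.5 1;0.53 -0.2 0 0 0 7.5 1"
}}

```text
clock: 7.08
position: [528.0, 201.2, 242.3]
tool_rot: [0.918, 0.396, -0.0, 0.0]
force: [0.1, -0.2, 0.0]
finger_gap: -0.0
gripper_force: 0.0
```

```bash
python3 chk.py
```

```text
phi 59.3 centre in tool [17.2 40.6 -0. ] z 242.3 F tool [-0.8 -0.5  0.4] t 7.13
mark bearing 129.0 clicks 2.98 contrast 91.0
peg 0.57 clicks 2.98 rad 38.3
```

Click 3. For the last one I'll finish slower (φ to about 81).

{"fn": "drive_tool", "kwargs": {
  "rows": "0.21 -0.09 0 0 0 3 1;0.43 -0.17 0 0 0 6 1;0.65 -0.23 0 0 0 9 1;0.87 -0.29 0 0 0 12 1;1.1 -0.33 0 0 0 15 1"
}}

```text
clock: 7.6
position: [532.9, 211.1, 242.2]
tool_rot: [0.963, 0.271, -0.001, 0.0]
force: [-4.3, -5.3, 2.5]
finger_gap: -0.001
gripper_force: 3.3
```

{"fn": "drive_tool", "kwargs": {
  "rows": "0.11 -0.05 0 0 0 1.5 1;0.21 -0.09 0 0 0 3 1;0.32 -0.13 0 0 0 4.5 1;0.43 -0.17 0 0 0 6 1;0.5 -0.19 0 0 0 7 1"
}}

```text
clock: 8.02
position: [536.5, 215.7, 242.3]
tool_rot: [0.977, 0.213, -0.0, -0.0]
force: [-0.5, -0.4, -0.3]
finger_gap: -0.002
gripper_force: 0.0
```

{"fn": "drive_tool", "kwargs": {
  "rows": "0 0 0 0 0 0 1;0 0 0 0 0 0 1"
}}

```text
clock: 8.18
position: [536.5, 215.7, 242.2]
tool_rot: [0.977, 0.213, -0.0, -0.0]
force: [0.8, -0.9, -1.0]
finger_gap: -0.0
gripper_force: 0.0
```

```bash
python3 chk.py
```

```text
phi 81.4 centre in tool [17.4 40.9 -0. ] z 242.3 F tool [0.7 0.2 0.1] t 8.23
mark bearing 106.0 clicks 4.0 contrast 86.0
peg 0.9 clicks 3.9 rad 39.5
```

Click 4 reached. I'll back off along -x, lift, and check.

{"fn": "drive_tool", "kwargs": {
  "rows": "-0.5 0 0 0 0 0 1;-1 0 0 0 0 0 1;-1.2 0 -2 0 0 0 1;-1.2 0 -5 0 0 0 1;-1.2 0 -8 0 0 0 1"
}}

```text
clock: 8.7
position: [524.7, 210.4, 323.0]
tool_rot: [0.977, 0.213, -0.001, 0.0]
force: [0.3, -0.4, 0.3]
finger_gap: 0.001
gripper_force: 0.0
```

{"fn": "drive_tool", "kwargs": {
  "rows": "0 0 -2 0 0 0 1;0 0 -4 0 0 0 1;0 0 -6 0 0 0 1;0 0 -6 0 0 0 1;0 0 -6 0 0 0 1"
}}

```text
clock: 9.12
position: [525.3, 210.7, 383.0]
tool_rot: [0.977, 0.213, 0.001, -0.0]
force: [-1.1, -0.1, -0.9]
finger_gap: 0.0
gripper_force: 0.0
```

```bash
python3 chk.py; python3 -c "
from h import *
s=r.snapshot('scene');cv2.imwrite('pics/end.png',s['img'][:,:,::-1])"
```

```text
phi 81.4 centre in tool [29.8 40.9 -0. ] z 381.8 F tool [-0.3 -0.6  0.9] t 9.17
mark bearing 105.5 clicks 4.02 contrast 67.0
peg 0.72 clicks 3.95 rad 38.7
```

View pics/end.png

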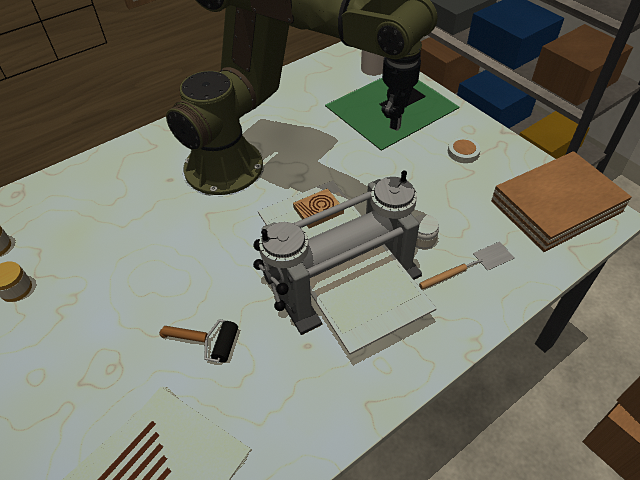

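The peg is now at (403,178), the right dial and loose things look unmoved, and the hand is clear.

```bash
python3 -c "
from plant import r
print(r.job_done())"
```

```text
the job is handed in; nothing more can be done
None
```

I pushed the left dial on four clicks clockwise; the last wrist-camera reading was 4.02 clicks. The hand was clear, nothing else looked moved in the final picture, and the job is handed in (no verdict came back).

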